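# Chew toy from the wash rail to its notch on the play rail

## Task

The hanging pink chew toy has dried: take it by the maple cube on top of its hook, lift it over the end stop of the blue-capped wash rail and hang it on the neighbouring yellow-capped play rail. Slide it along there until you feel the hook drop into the rail's notch, then let go so that it hangs still and upright in the notch. Do not drop it, and leave the dispenser, tile, cubes, tube and bowl where they stand.

Things in the scene. Friction and masses are not known exactly. Their poses are not given: they have to be found in the camera images.
- toy: Hanging toy, rigid, 120 g (80 to 165). Origin: middle of the underside of its hook's crown, which rests on the rail; z up, y along the rail. C-shaped hook of strip 10 mm wide (y), 28 mm clear inside across x: crown 6 thick; front leg down 64 mm and under the middle (foot's top 58 mm below crown); back lip 46 mm long, so it comes off only over the rail's free end: raised 20 to 38 mm (rail 14 deep).
- toy_cube (a point): Centre of the pale maple cube on top of the hook, 26 mm, faces along the toy's x, y, z; 42 mm above the toy's origin, on a 10 mm thick neck. Grip it on its +-y faces.
- toy_ring (a point): Centre of the toy's pink chew ring, 54 mm outside, 13 mm thick, lying in the y-z plane below the hook; its lowest point is 119 mm below the toy's origin.
- wash_stand: Fixed rack section of aluminium and dark steel. Origin: on the work surface below its rail; z up, y along the rail, -x its open front, towards the robot. One post (24 mm square) at x = 60, y = -140 mm carries rail and light bar; the rail is held in a 30 mm dark clamp at y = -140 mm, and its other end, with the stop, is free. This one carries the wash rail (blue stops).
- wash_rail_top (a point): Point on the middle of the wash rail's flat top, 175 mm high. Bar along y, 16 mm wide, 14 mm deep, free end at y = +105 mm. Blue end stop, a stud 8 mm thick along y and 16 mm high above the top, at y = +101 mm. The toy hangs here at first, within 45 mm of this point.
- wash_light (a point): Middle of the underside of this section's light bar (35 mm across x, 18 mm high; along y from 100 mm on the free end's side to 150 mm on the post's), 322 mm above the work surface; it overhangs from 10 mm behind the rail's centre line backwards. A gripper coming straight down strikes it: lean the tool 25 to 45 degrees, its body towards the rack's -x.
- play_stand: Fixed rack section of aluminium and dark steel. Origin: on the work surface below its rail; z up, y along the rail, -x its open front, towards the robot. One post (24 mm square) at x = 60, y = +140 mm carries rail and light bar; the rail is held in a 30 mm dark clamp at y = +140 mm, and its other end, with the stop, is free. This one carries the play rail (yellow stops).
- play_rail_top (a point): Point at the level of the play rail's flat top, 175 mm high. Same bar, but its free end and yellow stop (8 x 16 mm) point to -y: stop 101 mm, end 105 mm to the -y side of the notch. The whole bar, stop and notch included, has been pushed along y in its clamp by up to 20 mm either way, a shift that is not reported; notch at y = 0 +- 20 mm.
- play_notch_range (a point): The notch's floor level (168 mm high); the notch lies within 20 mm of this along y. Square slot across the rigid bar, 16 mm along y, 7 mm deep, black edges; the 10 mm hook drops in with 3 mm to spare each side. Feel for it: slide the hook along pressed down lightly (2 to 6 N); over the notch the upward force vanishes and it sinks 7 mm.
- play_light (a point): Middle of the underside of this section's light bar (35 mm across x, 18 mm high; along y from 100 mm on the free end's side to 150 mm on the post's), 322 mm above the work surface; it overhangs from 10 mm behind the rail's centre line backwards. A gripper coming straight down strikes it: lean the tool 25 to 45 degrees, its body towards the rack's -x.
- dispenser: Bystander: green plastic press-button treat dispenser, 90 mm across, 150 mm high, tray to -x. Origin: centre of its underside.
- perch_tile: Bystander: white ceramic perch tile, 100 x 100 x 10 mm, lying flat. Origin: centre of its underside.
- cube_a: Bystander: loose maple cube, 30 mm, standing before the wash rail. Origin: centre of its underside.
- cube_b: Bystander: loose maple cube, 30 mm, standing before the play rail. Origin: centre of its underside.
- tube: Bystander: clear acrylic tube, 50 mm across, 120 mm high, upright. Origin: centre of its underside.
- bowl: Bystander: small steel bowl, 100 mm across, 40 mm high. Origin: centre of its underside.
Not all that is in view belongs to the job. Leave any black look-alike of the toy alone.

How it is judged:
By the outcome, as a careful person would: the job done as asked, in the order asked, and still so for the second after the job is handed in, with the robot touching nothing.
It also fails if it takes over 58 s, if anything falls off the work surface, if the arm or the gripper's body presses on something with over 40 N, if the wrist force passes 120 N, or if a joint passes its speed limit or range.

## Robot

A 7-joint arm with a two-finger parallel gripper is mounted at the origin on the work surface. World frame = base frame: x ahead of the robot, y to its left, z up, the work surface at z = 0. Lengths are in m, angles in rad, forces in N, time in s.
With the tool pointing down it reaches from about 0.425 to 0.925 m from the base axis. Payload 6.8 kg.
Tool frame: the origin (TCP) lies at the very end of the fingers, on their centre line; the grasp point (between the pads) lies 19 mm behind it; z points along the fingers, y is the line along which they close (so a half turn about z gives the same grasp; the last joint's range is limited). The gripper opens to 85 mm and grips with 20 to 120 N. Pads are 22 mm wide; open, the fingers measure 114 mm over their backs; the gripper's body (76 mm by 85 mm) begins 54 mm behind the grasp point. The pads swing forward as they close: fully open they stand 13 mm farther back than shut.
Start: joints at [1.237, 0.477, 0.022, 1.555, -0.011, 1.109, -0.083], TCP at [0.151, -0.658, 0.231] pointing down, gripper open.
Joint ranges: [-2.96, 2.96], [-0.34, 2.1], [-1.41, 1.46], [0.24, 2.44], [-1.37, 4.51], [0.17, 1.92], [-2.96, 2.96]. Speed limits (rad/s): [2.39, 2.39, 3.14, 3.14, 3.14, 3.14, 3.14].

## Interface

Orientations are given as a rotation vector (axis times angle).
In Python, from bench import r gives the robot as it stands.
- The arm moves only by the tool play_rows, never from a script. Its argument "targets" is text: rows parted by semicolons, each of 5 numbers parted by spaces: the closure, from -1 (fully open) to 1 (shut), then the shift along the tool's x, y, z in m, then the turn about the tool's z in rad. In form: gripper dx dy dz spin; .... A call has 1 to 8 rows; each row is the pose to reach, as a shift and turn from the pose commanded when the call began, along the tool's axes at that moment; what a row does not reach only later rows make up. A row lasts 1/12 s, in which the tool goes at most 41.7 mm and 7.16 degrees, less where a joint would pass 70% of its speed; a pose out of reach is approached as far as the arm can. A call with a gripper value outside its range is refused whole. The fingers move at their own pace and stop on an object; "squeeze" is the grip in N (left out, the last holds). Time passes only in rows, so rows that repeat a pose let the fingers close. It gives the time, the measured TCP pose, the force, the opening and the grip force at its end, in the units of the state.
- r.get_obs(): the state, without advancing time (a new reading comes with each control period).
- r.grab_frame(name): name is "scene" or "top" or "wrist"; returns the picture (420x560x3 uint8, red, green, blue); there is no depth.
- r.camera_info(name): a dict with "fov_y" (degrees; the focal length in pixels is half the picture's height over the tangent of half this angle, whatever the lens; pixels are square), "cx", "cy" (the principal point, pixels), "position" and "rotation" of the camera in the world. Camera axes: x right, y down, z forward; pixel columns grow to the right and rows downward; lengths in m; the calibration is good to about 2 mm. A picture is of the moment at which its call begins: read the wrist's pose just before it. camera_info takes no time and is no camera call; for the wrist camera it gives the pose at the moment of the call.
- r.hand_in(): hands the job in; it is judged then, once.
The state is a dict: "clock": time; "joints": joint angles; "qvel": joint speeds; "tau": joint torques, N m; "tcp_pos": TCP position; "orientation": TCP orientation; "contact_force": force on the tool from outside, world axes, zero at the start; "moment": the same for the moment, N m; "grip_width": finger opening in m; "gripper_force": force on a finger pad.
Only numpy, scipy, OpenCV 4.12 (cv2) and the standard library are available. Lean on these libraries where they do the work, as an engineer would, in place of code of your own. Each camera call takes 0.05 s, during which the arm holds its last target. There are 200 camera calls.

## Working session

There is one attempt and no reset: what is moved stays moved. The work goes in short steps, Python scripts to look and compute and a tool call to move; the robot and the scene stay as the last step left them, time stands still between calls to the robot, and variables do not carry over. Pictures are saved under pics/ and viewed, at most 10 in all, crops included, and the job is handed in when it is done.

Besides the shell and the picture viewer there is one more tool, called after "Call:" as name(argument=value, ...), one argument or row to a line, values as JSON. play_rows: Moves the arm, as the interface text tells. Its arguments: {"type":"object","properties":{"targets":{"type":"string"},"squeeze":{"type":"number"}},"required":["targets"]}

```bash
ls; mkdir -p pics
python3 - <<'E'
from bench import r
import cv2,numpy as np
o=r.get_obs();print({k:np.round(v,3).tolist() for k,v in o.items()})
for n in("scene","top"):
    im=r.grab_frame(n);cv2.imwrite(f"pics/{n}0.png",cv2.cvtColor(im,cv2.COLOR_RGB2BGR));print(n,r.camera_info(n))
print(r.camera_info("wrist"))
E
```

```text
pics
{'clock': 0.0, 'joints': [1.237, 0.478, 0.022, 1.556, -0.011, 1.109, -0.083], 'qvel': [-0.002, -0.0, 0.001, -0.0, -0.002, 0.002, -0.001], 'tau': [-0.002, -59.646, 1.607, -28.12, 0.012, 0.009, 0.0], 'tcp_pos': [0.151, -0.657, 0.23], 'orientation': [-3.12, -0.354, 0.001], 'contact_force': [-0.224, 0.302, 0.112], 'moment': [0.009, -0.002, 0.005], 'gripper_force': 0.0, 'grip_width': 0.086}
scene {'fov_y': 52.48580647097676, 'cx': 277.2458162803539, 'cy': 209.2121409247952, 'position': array([1.13852761, 0.84222178, 0.92188023]), 'rotation': array([-0.74436135, -2.43621551,  1.27464027])}
top {'fov_y': 46.12888466892326, 'cx': 280.29604936368895, 'cy': 215.39066705995208, 'position': array([ 0.4222645 , -0.00535655,  1.54015569]), 'rotation': array([-2.17002936,  2.16009266, -0.09097869])}
{'fov_y': 61.93212167040661, 'cx': 287.5882446788589, 'cy': 209.93600520918582, 'position': array([ 0.22867598, -0.64174446,  0.37404423]), 'rotation': array([ 2.25530838, -1.79621676, -0.28704502])}
```

View pics/scene0.png

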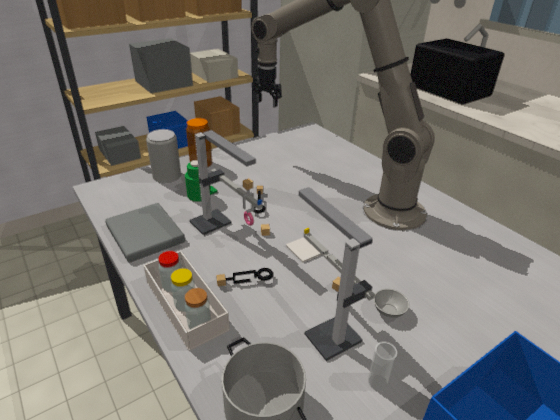

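View pics/top0.png

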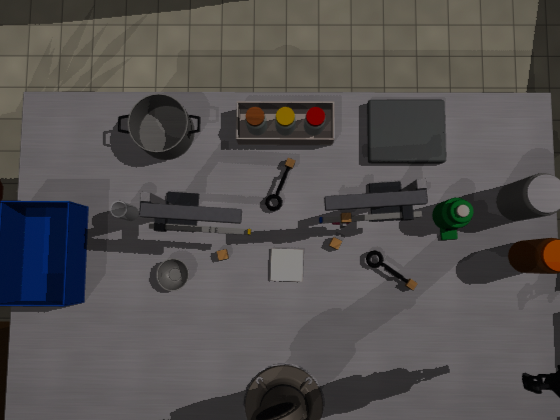

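The scene shows the two racks with the pink toy on the wash rail (scene ~250,205; its cube ~248,184 or 260,189). The top view shows the blue stop at ~(321,220), the yellow stop at ~(249,232), a toy cube near (346,218), a loose cube at (336,243), and two black look-alikes lying at (280,185) and (390,270). I'll enlarge.

Run:
```python
import cv2
t=cv2.imread("pics/top0.png")[180:270,140:440]
s=cv2.imread("pics/scene0.png")[150:300,180:380]
t=cv2.resize(t,None,fx=2.66,fy=2.66,interpolation=cv2.INTER_CUBIC)
cv2.imwrite("pics/t1.png",cv2.convertScaleAbs(t,alpha=1.5))
cv2.imwrite("pics/s1.png",cv2.convertScaleAbs(cv2.resize(s,None,fx=4,fy=4,interpolation=cv2.INTER_CUBIC),alpha=1.3))
```

```text
(no output)
```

View pics/t1.png

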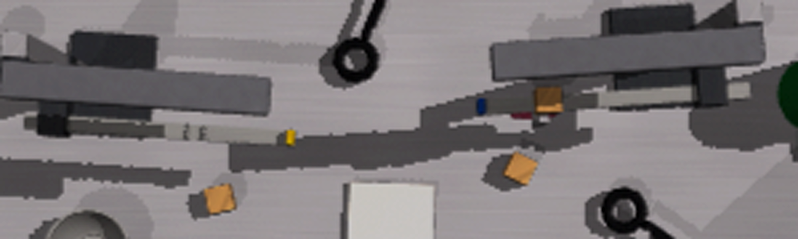

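View pics/s1.png

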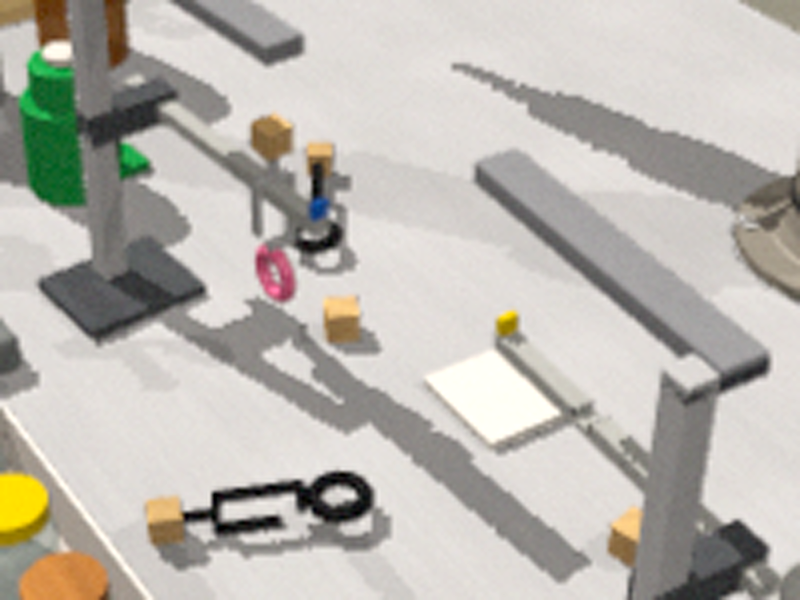

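Candidates with a maple cube: upright cube on the pink toy over the wash rail (top 346,218; scene 248,184); black look-alikes lying down at top (290,163), (411,284); loose cubes at top (336,243), (222,255). Only the first hangs from the wash rail above the pink ring, so that is the target. The crop also shows the notch's black edges at top ≈ (210,229.6) and (216,230).

```bash
cat > h.py <<'E'
from bench import r
import numpy as np
from scipy.spatial.transform import Rotation as R
def ray(n,u,v,c=None):
    c=c or r.camera_info(n); f=210/np.tan(np.radians(c["fov_y"]/2))
    d=R.from_rotvec(c["rotation"]).apply([(u-c["cx"])/f,(v-c["cy"])/f,1]); return c["position"],d
def atz(n,u,v,z,c=None):
    p,d=ray(n,u,v,c); return p+d*(z-p[2])/d[2]
def tri(*obs):
    A=np.zeros((3,3));b=np.zeros(3)
    for o in obs:
        p,d=ray(*o);d=d/np.linalg.norm(d);M=np.eye(3)-np.outer(d,d);A+=M;b+=M@p
    return np.linalg.solve(A,b)
E
python3 - <<'E'
from h import *
np.set_printoptions(precision=4,suppress=True)
T=lambda x,y:(140+(x+.5)/2.66-.5,180+(y+.5)/2.66-.5)
S=lambda x,y:(180+x/4,150+y/4)
print("cube",tri(("top",*T(548,99)),("scene",*S(272,137))), atz("top",*T(548,99),.225))
for n,p,z in[("blue",(481,106),.191),("washfar",(748,90),.175),("yel",(290,137),.191),("notch",(195,132),.175),("playfar",(28,123),.175),
 ("wlightL",(492,63),.34),("wlightR",(762,45),.34),("plightR",(270,97),.34),("plightL",(0,78),.34),("cubeA",(520,168),.03),("cubeB",(220,199),.03)]:
    print(n,atz("top",*T(*p),z))
print("blue tri",tri(("top",*T(481,106)),("scene",*S(318,207))),"yel tri",tri(("top",*T(290,137)),("scene",*S(507,323))))
print("ring tri z", [atz("scene",*S(275,272),z) for z in(.08,)])
E
```

```text
cube [ 0.5467 -0.1621  0.2195] [ 0.5474 -0.1623  0.225 ]
blue [ 0.5431 -0.0973  0.191 ]
washfar [ 0.5624 -0.3764  0.175 ]
yel [0.5102 0.0995 0.191 ]
notch [0.516  0.2002 0.175 ]
playfar [0.5247 0.3756 0.175 ]
wlightL [ 0.5695 -0.0973  0.34  ]
wlightR [ 0.5871 -0.3453  0.34  ]
plightR [0.5373 0.1068 0.34  ]
plightL [0.5539 0.3568 0.34  ]
cubeA [ 0.4862 -0.1528  0.03  ]
cubeB [0.4489 0.1918 0.03  ]
blue tri [ 0.5433 -0.0974  0.1871] yel tri [0.5102 0.1003 0.1857]
ring tri z [array([ 0.5406, -0.17  ,  0.08  ])]
```

Call:
play_rows(
  targets="-1 0.585 -0.54 -0.32 0;-1 0.585 -0.54 -0.32 0;-1 0.585 -0.54 -0.32 0;-1 0.585 -0.54 -0.32 0;-1 0.585 -0.54 -0.32 0;-1 0.585 -0.54 -0.32 0;-1 0.585 -0.54 -0.32 0;-1 0.585 -0.54 -0.32 0",
)

```text
clock: 0.77
tcp_pos: [0.3262, -0.4006, 0.3561]
orientation: [-3.121, -0.354, 0.001]
contact_force: [1.4, 0.1, 0.6]
grip_width: 0.0855
gripper_force: 0.0
```

Call:
play_rows(
  targets="-1 0.357 -0.328 -0.19 0.16;-1 0.357 -0.328 -0.19 0.16;-1 0.357 -0.328 -0.19 0.16;-1 0.357 -0.328 -0.19 0.16;-1 0.357 -0.328 -0.19 0.16;-1 0.357 -0.328 -0.19 0.16;-1 0.357 -0.328 -0.19 0.16;-1 0.357 -0.328 -0.19 0.16",
)

```text
clock: 1.43
tcp_pos: [0.5, -0.1476, 0.4766]
orientation: [3.14, 0.103, -0.0]
contact_force: [1.4, -1.1, -0.7]
grip_width: 0.0851
gripper_force: 0.0
```

```bash
cat >> h.py <<'E'
np.set_printoptions(precision=4,suppress=True)
def st():
    o=r.get_obs();M=R.from_rotvec(o["orientation"]).as_matrix()
    print(o["clock"],"q",o["joints"],"p",o["tcp_pos"],"\nX",M[:,0],"Y",M[:,1],"Z",M[:,2],"F",o["contact_force"],"w",o["grip_width"],o["gripper_force"],"M",o["moment"])
    print("lean",np.degrees(np.arctan2(np.hypot(*M[:2,2]),-M[2,2])))
    return o,M
E
python3 -c "
from h import *
st()"
```

```text
1.4333 q [ 0.506   0.1078 -0.3762  1.5147  0.0397  1.5269 -1.3753] p [ 0.5    -0.1476  0.4766] 
X [ 0.9979  0.0654 -0.0003] Y [ 0.0654 -0.9979  0.0001] Z [-0.0003 -0.0001 -1.    ] F [ 1.431  -1.1405 -0.6922] w 0.08514411105285266 0.0 M [-0.0421  0.0012  0.0322]
lean 0.017455319521265927
```

Call:
play_rows(
  targets="-1 0.75 -0.15 -0.0 0;-1 0.75 -0.15 -0.0 0;-1 0.75 -0.15 -0.0 0;-1 0.75 -0.15 -0.0 0;-1 0.75 -0.15 -0.0 0;-1 0.75 -0.15 -0.0 0;-1 0.75 -0.15 -0.0 0;-1 0.75 -0.15 -0.0 0",
)

```text
clock: 2.1
tcp_pos: [0.8211, -0.0629, 0.4754]
orientation: [3.14, 0.102, -0.001]
contact_force: [2.2, -0.9, 1.2]
grip_width: 0.0852
gripper_force: 0.0
```

Call:
play_rows(
  targets="-1 0.75 -0.0 -0.0 0;-1 0.75 0 -0.0 0;-1 0.75 0 -0.0 0;-1 0.75 0 -0.0 0;-1 0.75 0 -0.0 0;-1 0.75 0 -0.0 0;-1 0.75 0 -0.0 0;-1 0.75 0 -0.0 0",
)

```text
clock: 2.77
tcp_pos: [0.9115, -0.0681, 0.4122]
orientation: [3.137, 0.102, 0.044]
contact_force: [-0.2, -1.3, 0.5]
grip_width: 0.0852
gripper_force: 0.0
```

```bash
python3 -c "
from h import *
st()"
```

```text
2.7667 q [-0.0879  1.0809  1.1174  0.2418 -1.0214  1.9153 -1.361 ] p [ 0.9115 -0.0681  0.4122] 
X [0.9975 0.0651 0.0281] Y [ 0.0651 -0.9979  0.004 ] Z [ 0.0283 -0.0022 -0.9996] F [-0.2319 -1.2774  0.4721] w 0.08521393002085337 0.0 M [-0.0216  0.0641 -0.0082]
lean 1.6285516815948842
```

Call:
play_rows(
  targets="-1 0.3 0 -0.6 0;-1 0.3 0 -0.6 0;-1 0.3 0 -0.6 0;-1 0.3 0 -0.6 0;-1 0.3 0 -0.6 0;-1 0.3 0 -0.6 0",
)

```text
clock: 3.27
tcp_pos: [0.8817, -0.0547, 0.497]
orientation: [3.133, 0.104, 0.131]
contact_force: [-0.3, 0.9, 0.2]
grip_width: 0.0856
gripper_force: 0.0
```

```bash
python3 -c "
from h import *
st()"
```

```text
3.2667 q [-0.0506  0.9125  0.3324  0.2415 -0.2896  1.9154 -1.4698] p [ 0.8817 -0.0547  0.497 ] 
X [0.9943 0.0663 0.0832] Y [ 0.066  -0.9978  0.0067] Z [ 0.0835 -0.0011 -0.9965] F [-0.3476  0.9443  0.2087] w 0.08562826559303273 0.0 M [0.0364 0.069  0.0204]
lean 4.790545392627458
```

Call:
play_rows(
  targets="-1 0 0 -1.5 0;-1 0 0 -1.5 0;-1 0 0 -1.5 0;-1 0 0 -1.5 0;-1 0 0 -1.5 0;-1 0 0 -1.5 0;-1 0 0 -1.5 0;-1 0 0 -1.5 0",
)

```text
clock: 3.93
tcp_pos: [0.7779, 0.0497, 0.771]
orientation: [3.026, 0.165, 0.665]
contact_force: [-0.4, 0.4, -0.2]
grip_width: 0.0855
gripper_force: 0.0
```

```bash
python3 -c "
from h import *
st()"
```

```text
3.9333 q [-0.3103  0.6447  1.0228  0.2409 -0.7776  1.9152 -1.4681] p [0.7779 0.0497 0.771 ] 
X [0.9026 0.1124 0.4156] Y [ 0.0954 -0.9935  0.0613] Z [ 0.4198 -0.0157 -0.9075] F [-0.3676  0.437  -0.1539] w 0.08554674471642267 0.0 M [-0.0254  0.4199  0.0062]
lean 24.842943523612327
```

Call:
play_rows(
  targets="-1 0 0 -1.5 0.1;-1 0 0 -1.5 0.1;-1 0 0 -1.5 0.1;-1 0 0 -1.5 0.1",
)

```text
clock: 4.27
tcp_pos: [0.7349, 0.0604, 0.8193]
orientation: [-3.043, -0.058, -0.743]
contact_force: [1.0, 3.3, -1.7]
grip_width: 0.0854
gripper_force: 0.0
```

```bash
python3 -c "
from h import *
st()"
```

```text
4.2667 q [-0.2912  0.5276  0.5253  0.2443 -0.3438  1.9152 -1.6237] p [0.7349 0.0604 0.8193] 
X [0.8867 0.0341 0.4611] Y [ 0.0382 -0.9993  0.0004] Z [ 0.4608  0.0172 -0.8874] F [ 1.0435  3.2991 -1.6504] w 0.0853681790542314 0.0 M [0.1635 0.4291 0.0574]
lean 27.456712257107576
```

Call:
play_rows(
  targets="-1 0 0 -1.5 0;-1 0 0 -1.5 0;-1 0 0 -1.5 0;-1 0 0 -1.5 0;-1 0 0 -1.5 0;-1 0 0 -1.5 0",
)

```text
clock: 4.77
tcp_pos: [0.5852, 0.0998, 0.987]
orientation: [-2.912, -0.044, -1.144]
contact_force: [-0.5, 5.1, 2.0]
grip_width: 0.0854
gripper_force: 0.0
```

```bash
python3 -c "
from h import *
st()"
```

```text
4.7667 q [-0.6605  0.3423  1.2342  0.2451 -0.6767  1.9146 -1.6264] p [0.5852 0.0998 0.987 ] 
X [0.7322 0.0216 0.6808] Y [ 0.0307 -0.9995 -0.0013] Z [ 0.6804  0.0219 -0.7325] F [-0.5044  5.0587  2.0071] w 0.08542473706971662 0.0 M [0.2156 0.6868 0.2094]
lean 42.90554214454743
```

Call:
play_rows(
  targets="-0.4 -0.53 0.26 0.40 0;-0.4 -0.53 0.26 0.40 0;-0.4 -0.53 0.26 0.40 0;-0.4 -0.53 0.26 0.40 0;-0.4 -0.53 0.26 0.40 0;-0.4 -0.53 0.26 0.40 0;-0.4 -0.53 0.26 0.40 0;-0.4 -0.53 0.26 0.40 0",
)

```text
clock: 5.43
tcp_pos: [0.5406, 0.0483, 0.9177]
orientation: [-2.92, 0.002, -1.074]
contact_force: [2.8, -1.9, -0.7]
grip_width: 0.0597
gripper_force: 0.0
```

```bash
cat >> h.py <<'E'
def to(p,M=None):
    o,M=st(); print("move",M.T@(np.array(p)-o["tcp_pos"]))
E
python3 -c "
from h import *
to((.492,-.164,.276))"
```

```text
5.4333 q [-1.542  -0.1552  0.9255  0.828   0.4693  1.7363 -1.9135] p [0.5406 0.0483 0.9177] 
X [ 0.7618 -0.0114  0.6477] Y [ 0.0094 -0.9995 -0.0287] Z [ 0.6477  0.028  -0.7614] F [ 2.7887 -1.9278 -0.713 ] w 0.05967328868187898 0.0 M [-0.1287  0.6052 -0.0618]
lean 40.414660946690276
move [-0.4502  0.2302  0.4511]
```

Call:
play_rows(
  targets="-0.4 -0.45 0.23 0.45 0;-0.4 -0.45 0.23 0.45 0;-0.4 -0.45 0.23 0.45 0;-0.4 -0.45 0.23 0.45 0;-0.4 -0.45 0.23 0.45 0;-0.4 -0.45 0.23 0.45 0;-0.4 -0.45 0.23 0.45 0;-0.4 -0.45 0.23 0.45 0",
)

```text
clock: 6.1
tcp_pos: [0.5224, -0.0287, 0.6833]
orientation: [-2.92, -0.001, -1.071]
contact_force: [-0.3, 1.1, -0.7]
grip_width: 0.0602
gripper_force: 0.0
```

```bash
python3 -c "
from h import *
to((.492,-.164,.276))"
```

```text
6.1 q [-0.5449 -0.3343  0.2859  1.5978  0.2364  1.1738 -1.8241] p [ 0.5224 -0.0287  0.6833] 
X [ 0.7629 -0.0106  0.6464] Y [ 0.0113 -0.9995 -0.0297] Z [ 0.6464  0.03   -0.7624] F [-0.3015  1.0957 -0.6654] w 0.06017403269836246 0.0 M [-0.0069  0.6296  0.0376]
lean 40.322006128746224
move [-0.2851  0.147   0.2868]
```

Call:
play_rows(
  targets="-0.4 -0.285 0.147 0.287 -0.046;-0.4 -0.285 0.147 0.287 -0.046;-0.4 -0.285 0.147 0.287 -0.046;-0.4 -0.285 0.147 0.287 -0.046;-0.4 -0.285 0.147 0.287 -0.046;-0.4 -0.285 0.147 0.287 -0.046;-0.4 -0.285 0.147 0.287 -0.046;-0.4 -0.285 0.147 0.287 -0.046",
)

```text
clock: 6.77
tcp_pos: [0.4989, -0.1313, 0.3759]
orientation: [-2.935, -0.067, -1.077]
contact_force: [1.5, 0.3, 0.1]
grip_width: 0.0597
gripper_force: 0.0
```

Call:
play_rows(
  targets="-0.4 -0.078 0.035 0.068 0;-0.4 -0.078 0.035 0.068 0;-0.4 -0.078 0.035 0.068 0;-0.4 -0.078 0.035 0.068 0",
)

```text
clock: 7.1
tcp_pos: [0.4819, -0.1673, 0.2694]
orientation: [-2.938, -0.06, -1.062]
contact_force: [-0.4, 1.0, -1.0]
grip_width: 0.0597
gripper_force: 0.0
```

Run:
```python
from h import *
import cv2
to((.492,-.164,.276))
c=r.camera_info("wrist");im=r.grab_frame("wrist");cv2.imwrite("pics/w1.png",cv2.cvtColor(im,cv2.COLOR_RGB2BGR));print(c)
# project expected cube centre and ring etc
f=210/np.tan(np.radians(c["fov_y"]/2))
for p in[(.5472,-.1622,.217),(.5432,-.0973,.191)]:
    q=R.from_rotvec(c["rotation"]).inv().apply(np.array(p)-c["position"]);print(p,c["cx"]+f*q[0]/q[2],c["cy"]+f*q[1]/q[2],q)
```

```text
7.1 q [-0.487  -0.2036  0.7989  2.389  -0.4049  0.2667 -0.8223] p [ 0.4819 -0.1673  0.2694] 
X [0.7681 0.0304 0.6396] Y [ 0.0419 -0.9991 -0.0029] Z [ 0.639   0.0291 -0.7687] F [-0.39    1.0115 -0.9748] w 0.05972371054583838 0.0 M [0.0729 0.7081 0.0113]
lean 39.76609751513931
move [ 0.0121 -0.0029  0.0014]
{'fov_y': 61.93212167040661, 'cx': 287.5882446788589, 'cy': 209.93600520918582, 'position': array([ 0.4521, -0.1709,  0.4306]), 'rotation': array([-2.0498,  1.9678, -0.3748])}
(0.5472, -0.1622, 0.217) 281.45843360474447 195.86245490699667 [-0.0041 -0.0094  0.2338]
(0.5432, -0.0973, 0.191) 193.84378558247292 212.01262014944854 [-0.069   0.0015  0.2577]
```

View pics/w1.png

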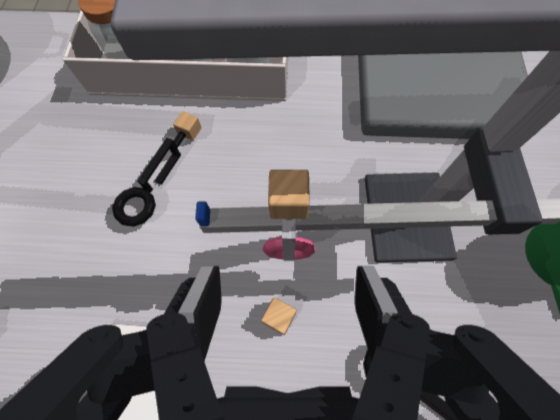

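The wrist view shows the toy's cube centred at (289,194), between the pads (midline ≈ 288), with the pink ring below it at (289,247) and the blue stop at (203,212). This is the pink toy, not the black look-alike at (160,170). I'm going in.

Call:
play_rows(
  targets="-0.4 0.0167 0 0.03 0;-0.4 0.0167 0 0.06 0;-0.4 0.0167 0 0.08 0;-0.4 0.0167 0 0.101 0;-0.4 0.0167 0 0.101 0;-0.4 0.0167 0 0.101 0",
)

```text
clock: 7.65
tcp_pos: [0.5419, -0.1421, 0.2435]
orientation: [-2.932, -0.09, -1.079]
contact_force: [-0.0, 0.0, 0.2]
grip_width: 0.0597
gripper_force: 0.0
```

Run:
```python
from h import *
import cv2
to((.5593,-.1636,.2024))
im=r.grab_frame("wrist");cv2.imwrite("pics/w2.png",cv2.cvtColor(im,cv2.COLOR_RGB2BGR)[100:400])
```

```text
7.65 q [-1.174  -0.1184  1.4448  2.3618 -0.74    0.1724 -0.5066] p [ 0.5419 -0.1421  0.2435] 
X [0.76   0.0483 0.6481] Y [ 0.0595 -0.9982  0.0046] Z [ 0.6472  0.0351 -0.7615] F [-0.0375  0.0345  0.2321] w 0.059676367656500084 0.0 M [-0.0226  0.6955  0.0423]
lean 40.40095445194509
move [-0.0144  0.0223  0.0418]
```

View pics/w2.png

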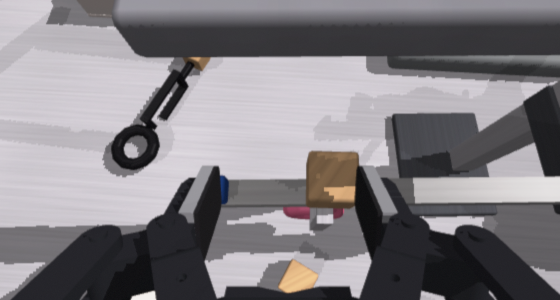

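The IK swivelled to the q3 and q6 limits at this 40° lean. I'll back out and reduce the lean to about 32°.

Call:
play_rows(
  targets="-0.4 0 0 -0.04 0;-0.4 0 0 -0.08 0;-0.4 0 0 -0.12 0;-0.4 0 0 -0.16 0;-0.4 0 0 -0.16 0",
)

```text
clock: 8.12
tcp_pos: [0.5072, -0.1507, 0.2871]
orientation: [-2.917, -0.066, -1.082]
contact_force: [-0.6, -0.5, -0.9]
grip_width: 0.0601
gripper_force: 0.0
```

Run:
```python
from h import *
to((.2,-.164,.3))
```

```text
8.1167 q [-0.4553 -0.1744  0.7223  2.3465 -0.4472  0.2807 -0.836 ] p [ 0.5072 -0.1507  0.2871] 
X [0.7574 0.0295 0.6522] Y [ 0.0501 -0.9987 -0.013 ] Z [ 0.651   0.0426 -0.7579] F [-0.5821 -0.4883 -0.9393] w 0.06012019482562343 0.0 M [-0.005   0.7     0.0516]
lean 40.720648730639255
move [-0.2247 -0.0023 -0.2103]
```

```bash
cat > kin.py <<'E'
import numpy as np, itertools
from scipy.optimize import least_squares
from scipy.spatial.transform import Rotation as R
D=[([1.237,0.477,0.022,1.555,-0.011,1.109,-0.083],[.151,-.658,.231],[-3.12,-.354,.001]),
([0.506,0.1078,-0.3762,1.5147,0.0397,1.5269,-1.3753],[0.5,-0.1476,0.4766],[3.14,.103,0]),
([-0.0879,1.0809,1.1174,0.2418,-1.0214,1.9153,-1.361],[0.9115,-0.0681,0.4122],[3.137,.102,.044]),
([-0.0506,0.9125,0.3324,0.2415,-0.2896,1.9154,-1.4698],[0.8817,-0.0547,0.497],[3.133,.104,.131]),
([-0.3103,0.6447,1.0228,0.2409,-0.7776,1.9152,-1.4681],[0.7779,0.0497,0.771],[3.026,.165,.665]),
([-0.2912,0.5276,0.5253,0.2443,-0.3438,1.9152,-1.6237],[0.7349,0.0604,0.8193],[-3.043,-.058,-.743]),
([-0.6605,0.3423,1.2342,0.2451,-0.6767,1.9146,-1.6264],[0.5852,0.0998,0.987],[-2.912,-.044,-1.144]),
([-1.542,-0.1552,0.9255,0.828,0.4693,1.7363,-1.9135],[0.5406,0.0483,0.9177],[-2.92,.002,-1.074]),
([-0.5449,-0.3343,0.2859,1.5978,0.2364,1.1738,-1.8241],[0.5224,-0.0287,0.6833],[-2.92,-.001,-1.071]),
([-0.487,-0.2036,0.7989,2.389,-0.4049,0.2667,-0.8223],[0.4819,-0.1673,0.2694],[-2.938,-.06,-1.062]),
([-1.174,-0.1184,1.4448,2.3618,-0.74,0.1724,-0.5066],[0.5419,-0.1421,0.2435],[-2.932,-.09,-1.079]),
([-0.4553,-0.1744,0.7223,2.3465,-0.4472,0.2807,-0.836],[0.5072,-0.1507,0.2871],[-2.917,-.066,-1.082])]
AX=[2,1,2,1,2,1,2]
def fk(q,s,p):
    M=R.from_rotvec([0,0,p[0]]);x=np.zeros(3)
    T=np.zeros((8,3));T[0,2]=p[1];T[2]=[p[2],p[7],p[3]];T[4]=[p[4],p[8],p[5]];T[7,2]=p[6];T[6]=[p[10],p[11],0]
    # T[i] applied before joint i
    for i in range(7):
        x=x+M.apply(T[i]); v=np.zeros(3);v[AX[i]]=s[i]*q[i];M=M*R.from_rotvec(v)
    x=x+M.apply(T[7]); return x,M*R.from_rotvec([0,0,p[9]])
def res(p,s):
    o=[]
    for q,x,w in D:
        X,M=fk(q,s,p);o+=list(X-x)+list(.3*(M.inv()*R.from_rotvec(w)).as_rotvec())
    return np.array(o)
def fit():
    best=None
    for s in itertools.product([1,-1],repeat=4):
        s=(s[0],1,s[1],1,s[2],1,s[3])
        for y0 in(0,np.pi):
          for t0 in (0,np.pi):
            f=least_squares(res,[y0,.35,0,.4,0,.4,.3,0,0,t0,0,0],args=(s,),max_nfev=60)
            if best is None or f.cost<best[0]: best=(f.cost,s,f.x)
    return best
if __name__=="__main__":
    b=fit();print(b[0],b[1],b[2].round(4).tolist(),abs(res(b[2],b[1])).max())
    np.save("kin.npy",np.r_[b[1],b[2]])
E
timeout 300 python3 kin.py
```

```text
4.771995369480466e-07 (-1, 1, -1, 1, -1, 1, -1) [-0.0002, 0.2871, 0.0, 0.5418, 0.0, 0.4726, 0.327, -0.0305, -0.0315, 1.5707, 0.0001, -0.0002] 0.0007112136075715444
```

```bash
cat > feas.py <<'E'
from kin import *
k=np.load("kin.npy");S=tuple(k[:7]);P=k[7:]
lo=np.array([-2.96,-.34,-1.41,.24,-1.37,.17,-2.96]);hi=np.array([2.96,2.1,1.46,2.44,4.51,1.92,2.96])
def Rt(lean,az):
    Z=np.array([np.sin(lean)*np.cos(az),np.sin(lean)*np.sin(az),-np.cos(lean)])
    Y=np.array([np.sin(az),-np.cos(az),0]);return R.from_matrix(np.c_[np.cross(Y,Z),Y,Z])
def ik(x,M,q0,reg=0.,lo=lo,hi=hi):
    def f(q):
        X,A=fk(q,S,P);return np.r_[(X-x)*10,3*(A.inv()*M).as_rotvec(),reg*(q-q0)]
    q0=np.clip(q0,lo+1e-3,hi-1e-3)
    s=least_squares(f,q0,bounds=(lo,hi),max_nfev=200);return s.x,np.linalg.norm(s.fun[:6])
if __name__=="__main__":
    np.set_printoptions(precision=2,suppress=True)
    C0=np.array([.5472,-.1642,.217]);N=np.array([.516,.2002,.217])
    for lean in(25,30,33,36,40):
      M=Rt(np.radians(lean),np.radians(2))
      for n,C in(("grasp",C0),("lift",C0+[0,0,.027]),("mid",np.array([.53,0,.25])),("notch",N),("pre",None)):
        x=(C+.019*M.as_matrix()[:,2]) if C is not None else C0-.08*M.as_matrix()[:,2]
        out=[]
        for q3 in(-1,-.6,-.3,0,.3,.6,1):
            l=lo.copy();h=hi.copy();l[2]=q3-.02;h[2]=q3+.02
            q,e=ik(x,M,np.array([-np.arctan2(x[1],x[0])-q3,0,q3,2.2,0,.5,-1.5]),lo=l,hi=h)
            m=np.minimum(q-lo,hi-q).min()
            out.append(f"{q3}:{m:.2f}" if e<1e-3 else f"{q3}:x")
        print(lean,n,*out)
E
python3 feas.py
```

```text
25 grasp -1:0.30 -0.6:0.25 -0.3:0.24 0:0.24 0.3:0.26 0.6:0.27 1:0.26
25 lift -1:0.34 -0.6:0.31 -0.3:0.30 0:0.31 0.3:0.31 0.6:0.30 1:0.29
25 mid -1:0.29 -0.6:0.27 -0.3:0.26 0:0.24 0.3:0.22 0.6:0.21 1:0.19
25 notch -1:0.10 -0.6:0.23 -0.3:0.28 0:0.27 0.3:0.25 0.6:0.24 1:0.22
25 pre -1:0.38 -0.6:0.37 -0.3:0.35 0:0.33 0.3:0.32 0.6:0.30 1:0.25
30 grasp -1:0.16 -0.6:0.12 -0.3:0.12 0:0.14 0.3:0.16 0.6:0.20 1:0.20
30 lift -1:0.21 -0.6:0.19 -0.3:0.19 0:0.20 0.3:0.21 0.6:0.23 1:0.23
30 mid -1:0.20 -0.6:0.18 -0.3:0.17 0:0.16 0.3:0.16 0.6:0.15 1:0.13
30 notch -1:x -0.6:0.02 -0.3:0.08 0:0.15 0.3:0.19 0.6:0.18 1:0.14
30 pre -1:0.31 -0.6:0.29 -0.3:0.28 0:0.26 0.3:0.24 0.6:0.23 1:0.16
33 grasp -1:0.08 -0.6:0.05 -0.3:0.06 0:0.08 0.3:0.12 0.6:0.16 1:0.16
33 lift -1:0.13 -0.6:0.12 -0.3:0.13 0:0.14 0.3:0.16 0.6:0.18 1:0.20
33 mid -1:0.13 -0.6:0.10 -0.3:0.10 0:0.09 0.3:0.09 0.6:0.09 1:0.10
33 notch -1:x -0.6:x -0.3:x 0:x 0.3:0.02 0.6:0.11 1:0.09
33 pre -1:0.27 -0.6:0.25 -0.3:0.23 0:0.22 0.3:0.20 0.6:0.19 1:0.11
36 grasp -1:0.01 -0.6:x -0.3:0.01 0:0.05 0.3:0.09 0.6:0.11 1:x
36 lift -1:0.05 -0.6:0.05 -0.3:0.07 0:0.09 0.3:0.12 0.6:0.15 1:0.16
36 mid -1:0.06 -0.6:0.03 -0.3:0.02 0:0.02 0.3:0.02 0.6:0.02 1:0.05
36 notch -1:x -0.6:x -0.3:x 0:x 0.3:x 0.6:x 1:0.05
36 pre -1:0.22 -0.6:0.21 -0.3:0.19 0:0.17 0.3:0.16 0.6:0.14 1:0.07
40 grasp -1:x -0.6:x -0.3:x 0:x 0.3:x 0.6:x 1:x
40 lift -1:x -0.6:x -0.3:0.02 0:0.05 0.3:0.09 0.6:0.03 1:x
40 mid -1:x -0.6:x -0.3:x 0:x 0.3:x 0.6:x 1:0.00
40 notch -1:x -0.6:x -0.3:x 0:x 0.3:x 0.6:x 1:x
40 pre -1:0.17 -0.6:0.15 -0.3:0.13 0:0.12 0.3:0.10 0.6:0.09 1:0.03
```

Call:
play_rows(
  targets="-0.4 -0.3 0 -0.15 -0.02;-0.4 -0.3 0 -0.15 -0.02;-0.4 -0.3 0 -0.15 -0.02;-0.4 -0.3 0 -0.15 -0.02;-0.4 -0.3 0 -0.15 -0.02",
)

```text
clock: 8.53
tcp_pos: [0.4318, -0.1635, 0.2815]
orientation: [2.95, 0.102, 1.065]
contact_force: [-0.4, -0.2, 0.8]
grip_width: 0.0596
gripper_force: 0.0
```

Run:
```python
from h import *
to((.2,-.164,.2))
```

```text
8.5333 q [ 0.1815 -0.2187  0.2111  2.423  -0.6753  0.3654 -0.5318] p [ 0.4318 -0.1635  0.2815] 
X [0.7673 0.0625 0.6382] Y [ 0.06   -0.9979  0.0256] Z [ 0.6384  0.0186 -0.7695] F [-0.3554 -0.2104  0.782 ] w 0.05964444782715946 0.0 M [ 0.0072  0.6639 -0.0298]
lean 39.694437545931805
move [-0.2299 -0.0155 -0.0853]
```

Call:
play_rows(
  targets="-0.4 -0.9 -0.05 -0.4 0.04;-0.4 -0.9 -0.05 -0.4 0.04;-0.4 -0.9 -0.05 -0.4 0.04;-0.4 -0.9 -0.05 -0.4 0.04",
)

```text
clock: 8.87
tcp_pos: [0.3944, -0.1692, 0.2885]
orientation: [2.951, 0.083, 1.049]
contact_force: [-0.7, -0.3, -0.0]
grip_width: 0.0596
gripper_force: 0.0
```

Run:
```python
from h import *
st()
```

```text
8.8667 q [ 0.7394 -0.2473 -0.1982  2.4264 -0.8719  0.5093 -0.3003] p [ 0.3944 -0.1692  0.2885] 
X [0.7746 0.0525 0.6303] Y [ 0.0468 -0.9986  0.0257] Z [ 0.6308  0.0096 -0.7759] F [-0.6588 -0.3353 -0.041 ] w 0.05959243109783592 0.0 M [-0.011   0.6771  0.0021]
lean 39.11189498937922
```

```bash
cat > sim.py <<'E'
from feas import *
vm=np.array([2.39,2.39,3.14,3.14,3.14,3.14,3.14])*.7/12
def jac(q):
    X,A=fk(q,S,P);J=np.zeros((6,7))
    for i in range(7):
        d=np.zeros(7);d[i]=1e-5;X2,A2=fk(q+d,S,P);J[:3,i]=(X2-X)/1e-5;J[3:,i]=(A2*A.inv()).as_rotvec()/1e-5
    return X,A,J
def row(q,x,M,w=1.,lam=.05,it=15):
    q0=q.copy();X,A=fk(q,S,P)
    d=x-X;n=np.linalg.norm(d);xg=X+d*min(1,.0417/n) if n>0 else x
    r=(M*A.inv()).as_rotvec();a=np.linalg.norm(r);Mg=R.from_rotvec(r*min(1,.125/a))*A if a>0 else M
    for _ in range(it):
        X,A,J=jac(q);e=np.r_[xg-X,(Mg*A.inv()).as_rotvec()*w];J[3:]*=w
        q=np.clip(q+J.T@np.linalg.solve(J@J.T+lam**2*np.eye(6),e),lo+.002,hi-.002)
    dq=q-q0;return q0+dq*min(1,(vm/np.maximum(abs(dq),1e-9)).min())
def call(q,sh,spin,n,**k):
    X,A=fk(q,S,P);x=X+A.apply(sh);M=A*R.from_rotvec([0,0,spin])
    for _ in range(n): q=row(q,x,M,**k)
    return q
def lean(q):
    Z=fk(q,S,P)[1].as_matrix()[:,2];return np.degrees(np.arctan2(np.hypot(*Z[:2]),-Z[2]))
if __name__=="__main__":
    np.set_printoptions(precision=3,suppress=True)
    tests=[(3,(0,0,-1.5),0,8,4),(5,(0,0,-1.5),0,6,6),(9,(.0167,0,.101),0,6,10),(2,(.3,0,-.6),0,6,3),(11,(-.3,0,-.15),-.02,5,None)]
    for w in(1.,.3,.1):
      for lam in(.01,.05,.15):
        print("w",w,"lam",lam)
        for i,sh,sp,n,j in tests:
            q=call(np.array(D[i][0]),sh,sp,n,w=w,lam=lam);print("  ",lean(q),fk(q,S,P)[0],q,"| true",lean(np.array(D[j][0])) if j else 39.7,D[j][1] if j else [.4318,-.1635,.2815])
E
timeout 500 python3 sim.py
```

```text
w 1.0 lam 0.01
   4.13845063780104 [ 0.873 -0.188  0.474] [ 0.078  0.962  0.633  0.242 -0.582  1.911 -1.297] | true 24.845629285540753 [0.7779, 0.0497, 0.771]
   26.135387009984697 [ 0.753 -0.055  0.798] [-0.104  0.573  0.691  0.242 -0.601  1.918 -1.487] | true 42.90638953712328 [0.5852, 0.0998, 0.987]
   38.515569913150394 [ 0.534 -0.052  0.226] [-1.324 -0.165  1.431  2.393 -0.567  0.176 -0.678] | true 40.39770733266195 [0.5419, -0.1421, 0.2435]
   15.14071252150909 [ 0.832 -0.394  0.237] [ 0.366  1.262  0.952  0.242 -1.102  1.918 -1.647] | true 4.787936829562137 [0.8817, -0.0547, 0.497]
   40.766854311644224 [ 0.393 -0.205  0.291] [-0.049 -0.338  0.553  2.438 -0.457  0.411 -0.603] | true 39.7 [0.4318, -0.1635, 0.2815]
w 1.0 lam 0.05
   4.150746984497874 [ 0.873 -0.173  0.477] [ 0.068  0.956  0.61   0.242 -0.574  1.918 -1.351] | true 24.845629285540753 [0.7779, 0.0497, 0.771]
   26.53578230421228 [ 0.749 -0.037  0.804] [-0.128  0.563  0.672  0.242 -0.581  1.918 -1.537] | true 42.90638953712328 [0.5852, 0.0998, 0.987]
   38.039412329797415 [ 0.533 -0.062  0.224] [-1.324 -0.16   1.447
[... 4759 characters left out ...]
679157306 [ 0.822 -0.063  0.751] [-0.076  0.632  0.409  0.242 -0.311  1.8   -1.464] | true 24.845629285540753 [0.7779, 0.0497, 0.771]
   44.08780642547841 [0.618 0.047 0.984] [-0.401  0.306  0.605  0.242 -0.3    1.85  -1.628] | true 42.90638953712328 [0.5852, 0.0998, 0.987]
   33.925876111420074 [ 0.559 -0.163  0.204] [-0.327  0.149  0.581  2.282 -0.767  0.195 -0.634] | true 40.39770733266195 [0.5419, -0.1421, 0.2435]
   30.437276879674425 [ 0.982 -0.081  0.597] [-0.094  0.92   1.151  0.242 -1.055  1.577 -1.387] | true 4.787936829562137 [0.8817, -0.0547, 0.497]
   35.50986693249528 [ 0.367 -0.193  0.273] [-0.036 -0.338  0.55   2.438 -0.365  0.508 -0.691] | true 39.7 [0.4318, -0.1635, 0.2815]
```

Run:
```python
from sim import *
np.set_printoptions(precision=3,suppress=True)
for q2 in(-.2,-.1,0,.1):
    q=np.array([.33,q2,0,2.44,0,.17,-1.5]);print(q2,lean(q),fk(q,S,P)[0])
```

```text
-0.2 41.91717137347162 [ 0.435 -0.215  0.281]
-0.1 36.18759342216337 [ 0.432 -0.214  0.233]
0 30.458015470855138 [ 0.425 -0.211  0.186]
0.1 24.728437519546905 [ 0.413 -0.207  0.139]
```

Call:
play_rows(
  targets="-0.4 -0.55 0.02 0.85 0;-0.4 -0.55 0.02 0.85 0;-0.4 -0.55 0.02 0.85 0",
)

```text
clock: 9.12
tcp_pos: [0.3894, -0.1678, 0.2773]
orientation: [2.941, 0.099, 1.026]
contact_force: [-0.1, 0.2, 0.1]
grip_width: 0.0598
gripper_force: 0.0
```

Run:
```python
from h import *
st()
```

```text
9.1167 q [ 1.1577 -0.2433 -0.5476  2.4284 -1.0251  0.5631 -0.1188] p [ 0.3894 -0.1678  0.2773] 
X [0.7814 0.0682 0.6202] Y [ 0.0519 -0.9977  0.0444] Z [ 0.6218 -0.0025 -0.7832] F [-0.0506  0.1619  0.0738] w 0.05981887892535144 0.0 M [0.0056 0.6209 0.0012]
lean 38.44965010519293
```

Call:
play_rows(
  targets="-0.4 -0.55 0.02 0.85 0.05;-0.4 -0.55 0.02 0.85 0.05;-0.4 -0.55 0.02 0.85 0.05;-0.4 -0.55 0.02 0.85 0.05",
)

```text
clock: 9.45
tcp_pos: [0.3889, -0.1665, 0.2614]
orientation: [2.946, 0.076, 1.013]
contact_force: [0.0, -0.3, 0.9]
grip_width: 0.0597
gripper_force: 0.0
```

Run:
```python
from h import *
st()
```

```text
9.45 q [ 1.7152 -0.2913 -0.9879  2.4304 -1.2151  0.6792  0.0883] p [ 0.3889 -0.1665  0.2614] 
X [0.7876 0.0543 0.6137] Y [ 0.0376 -0.9985  0.04  ] Z [ 0.615  -0.0084 -0.7885] F [ 0.0189 -0.2541  0.8572] w 0.05970073957000123 0.0 M [ 0.0152  0.5862 -0.0142]
lean 37.95523757555124
```

Call:
play_rows(
  targets="-0.4 0.19 -0.10 -0.06 0;-0.4 0.19 -0.10 -0.06 0;-0.4 0.19 -0.10 -0.06 0;-0.4 0.19 -0.10 -0.06 0;-0.4 0.19 -0.10 -0.06 0;-0.4 0.19 -0.10 -0.06 0;-0.4 0.19 -0.10 -0.06 0;-0.4 0.19 -0.10 -0.06 0",
)

```text
clock: 10.12
tcp_pos: [0.5025, -0.0502, 0.4306]
orientation: [2.936, 0.088, 1.031]
contact_force: [0.3, 0.5, 0.6]
grip_width: 0.0597
gripper_force: 0.0
```

Run:
```python
from h import *
to((.57,0,.2))
```

```text
10.1167 q [ 0.931  -0.3295 -0.7034  2.0896 -0.5141  0.6809 -1.0297] p [ 0.5025 -0.0502  0.4306] 
X [0.7791 0.0629 0.6238] Y [ 0.0439 -0.998   0.0458] Z [ 0.6254 -0.0083 -0.7803] F [0.255  0.5356 0.6367] w 0.05966635537040848 0.0 M [0.0796 0.5627 0.086 ]
lean 38.715915420203906
move [-0.0881 -0.0577  0.2217]
```

Call:
play_rows(
  targets="-0.4 -0.06 -0.056 0.268 0.07;-0.4 -0.06 -0.056 0.268 0.07;-0.4 -0.06 -0.056 0.268 0.07;-0.4 -0.06 -0.056 0.268 0.07;-0.4 -0.06 -0.056 0.268 0.07;-0.4 -0.06 -0.056 0.268 0.07;-0.4 -0.06 -0.056 0.268 0.07;-0.4 -0.06 -0.056 0.268 0.07",
)

```text
clock: 10.78
tcp_pos: [0.5695, -0.0393, 0.2586]
orientation: [2.953, -0.051, 1.018]
contact_force: [-0.0, -0.9, 0.7]
grip_width: 0.0599
gripper_force: 0.0
```

Run:
```python
from h import *
to((.62,0,.18))
```

```text
10.7833 q [ 0.8775  0.1012 -0.9832  2.2261  0.6884  0.2495 -2.2984] p [ 0.5695 -0.0393  0.2586] 
X [ 0.7872 -0.0249  0.6161] Y [-0.0367 -0.9993  0.0064] Z [ 0.6155 -0.0276 -0.7876] F [-0.0132 -0.881   0.7108] w 0.05985920529071408 0.0 M [ 0.007   0.6326 -0.0825]
lean 38.0368943908789
move [-0.0096 -0.0416  0.0919]
```

Call:
play_rows(
  targets="-0.4 -0.2 -0.04 0.4 0;-0.4 -0.2 -0.04 0.4 0;-0.4 -0.2 -0.04 0.4 0;-0.4 -0.2 -0.04 0.4 0;-0.4 -0.2 -0.04 0.4 0",
)

```text
clock: 11.2
tcp_pos: [0.6015, -0.0408, 0.1724]
orientation: [2.976, -0.025, 0.96]
contact_force: [0.1, 0.6, 0.4]
grip_width: 0.0598
gripper_force: 0.0
```

Run:
```python
from h import *
to((.62,0,.18))
```

```text
11.2 q [ 0.3238  0.2581 -0.4377  2.2433  1.3625  0.1697 -2.9595] p [ 0.6015 -0.0408  0.1724] 
X [ 0.8112 -0.0107  0.5847] Y [-0.0198 -0.9998  0.0091] Z [ 0.5845 -0.019  -0.8112] F [0.1301 0.6008 0.4311] w 0.05978241529251122 0.0 M [-0.027   0.5652  0.0751]
lean 35.78798580589111
move [ 0.0191 -0.0411  0.0039]
```

Call:
play_rows(
  targets="-0.4 -0.09 -0.04 0.07 0;-0.4 -0.09 -0.04 0.07 0;-0.4 -0.09 -0.04 0.07 0;-0.4 -0.09 -0.04 0.07 0",
)

```text
clock: 11.53
tcp_pos: [0.5916, -0.0145, 0.1382]
orientation: [3.015, -0.023, 0.866]
contact_force: [-0.4, -0.3, 0.6]
grip_width: 0.0597
gripper_force: 0.0
```

Run:
```python
from h import *
to((.62,0,.18))
```

```text
11.5333 q [ 0.1599  0.2985 -0.3195  2.2521  1.3042  0.1705 -2.9594] p [ 0.5916 -0.0145  0.1382] 
X [ 0.8473 -0.013   0.5309] Y [-0.0155 -0.9999  0.0002] Z [ 0.5309 -0.0084 -0.8474] F [-0.3824 -0.3228  0.6126] w 0.059677740744789376 0.0 M [ 0.0398  0.5344 -0.0314]
lean 32.06860701183802
move [ 0.0461 -0.0149 -0.0205]
```

Call:
play_rows(
  targets="-0.4 -0.09 -0.01 0.05 0;-0.4 -0.09 -0.01 0.05 0;-0.4 -0.09 -0.01 0.05 0",
)

```text
clock: 11.78
tcp_pos: [0.5601, -0.0159, 0.1069]
orientation: [-3.045, 0.015, -0.771]
contact_force: [-0.3, -0.5, -0.3]
grip_width: 0.0598
gripper_force: 0.0
```

Run:
```python
from h import *
to((.51,-.02,.38))
```

```text
11.7833 q [ 0.1872  0.3262 -0.3457  2.2918  1.3099  0.1703 -2.9594] p [ 0.5601 -0.0159  0.1069] 
X [ 0.8796 -0.0096  0.4757] Y [-0.0092 -1.     -0.0032] Z [ 0.4757 -0.0016 -0.8796] F [-0.2776 -0.4984 -0.3099] w 0.05981413529855865 0.0 M [-0.0553  0.4677  0.0248]
lean 28.402786158300803
move [ 0.0858  0.0037 -0.264 ]
```

Call:
play_rows(
  targets="-0.4 0.086 0.004 -0.264 0;-0.4 0.086 0.004 -0.264 0;-0.4 0.086 0.004 -0.264 0;-0.4 0.086 0.004 -0.264 0;-0.4 0.086 0.004 -0.264 0;-0.4 0.086 0.004 -0.264 0;-0.4 0.086 0.004 -0.264 0;-0.4 0.086 0.004 -0.264 0",
)

```text
clock: 12.45
tcp_pos: [0.5199, -0.0223, 0.3326]
orientation: [-3.043, 0.017, -0.77]
contact_force: [0.9, -1.6, -0.6]
grip_width: 0.0599
gripper_force: 0.0
```

Run:
```python
from h import *
to((.495,-.1645,.31))
```

```text
12.45 q [ 0.876  -0.1048 -0.8844  2.0949 -0.1173  0.6199 -1.53  ] p [ 0.5199 -0.0223  0.3326] 
X [ 0.8797 -0.0114  0.4753] Y [-0.0102 -0.9999 -0.0049] Z [ 0.4753 -0.0005 -0.8798] F [ 0.8736 -1.6397 -0.5541] w 0.059874217953774116 0.0 M [-0.1119  0.5095 -0.0818]
lean 28.381927112057536
move [-0.0311  0.1425  0.0082]
```

Call:
play_rows(
  targets="-0.4 -0.029 0.1425 0.032 0;-0.4 -0.029 0.1425 0.032 0;-0.4 -0.029 0.1425 0.032 0;-0.4 -0.029 0.1425 0.032 0;-0.4 -0.029 0.1425 0.032 0;-0.4 -0.029 0.1425 0.032 0",
)

```text
clock: 12.95
tcp_pos: [0.509, -0.1659, 0.2896]
orientation: [-3.044, 0.022, -0.772]
contact_force: [-0.2, 0.8, 0.5]
grip_width: 0.06
gripper_force: 0.0
```

Run:
```python
from h import *
import cv2
to((.5553,-.1645,.202))
im=r.grab_frame("wrist");cv2.imwrite("pics/w3.png",cv2.cvtColor(im,cv2.COLOR_RGB2BGR))
c=r.camera_info("wrist");f=210/np.tan(np.radians(c["fov_y"]/2))
q=R.from_rotvec(c["rotation"]).inv().apply(np.array((.5472,-.1645,.217))-c["position"]);print(c["cx"]+f*q[0]/q[2],c["cy"]+f*q[1]/q[2],q)
```

```text
12.95 q [ 0.9582  0.0105 -0.6691  2.1237 -0.2495  0.5442 -1.1113] p [ 0.509  -0.1659  0.2896] 
X [ 0.8791 -0.0139  0.4764] Y [-0.0133 -0.9999 -0.0046] Z [ 0.4765 -0.0024 -0.8792] F [-0.2027  0.7854  0.4921] w 0.0600492271931763 0.0 M [ 0.0122  0.5038 -0.0556]
lean 28.45489397916469
move [-0.001  -0.0016  0.0991]
285.0711256397472 222.08648690463423 [-0.0017  0.0083  0.2399]
```

View pics/w3.png

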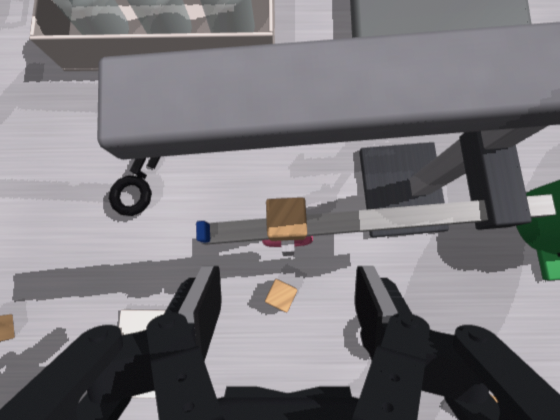

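The wrist view shows the toy's cube at (287,217), midway between the pads (220/357), so I'm going in.

Call:
play_rows(
  targets="-0.4 0.001 -0.001 0.035 0;-0.4 0.001 -0.001 0.07 0;-0.4 0.001 -0.001 0.09 0;-0.4 0.001 -0.001 0.099 0;-0.4 0.001 -0.001 0.099 0;-0.4 0.001 -0.001 0.099 0",
)

```text
clock: 13.5
tcp_pos: [0.5588, -0.1617, 0.2044]
orientation: [-3.042, 0.01, -0.775]
contact_force: [-0.2, 0.4, -0.2]
grip_width: 0.0603
gripper_force: 0.0
```

Run:
```python
from h import *
to((.5553,-.1645,.202))
```

```text
13.5 q [ 0.7895  0.2203 -0.6114  2.1413  0.063   0.3307 -1.4112] p [ 0.5588 -0.1617  0.2044] 
X [ 0.8782 -0.0069  0.4782] Y [-0.0059 -1.     -0.0036] Z [ 0.4782  0.0003 -0.8782] F [-0.174   0.3538 -0.1659] w 0.06028724876472573 0.0 M [-0.0435  0.5167  0.0312]
lean 28.568122993668986
move [-0.0042  0.0029  0.0005]
```

Call:
play_rows(
  targets="1 -0.001 0.002 0 0;1 -0.001 0.002 0 0;1 -0.001 0.002 0 0;1 -0.001 0.002 0 0;1 -0.001 0.002 0 0;1 -0.001 0.002 0 0",
  squeeze=40,
)

```text
clock: 14.0
tcp_pos: [0.558, -0.1657, 0.2049]
orientation: [3.043, -0.014, 0.777]
contact_force: [-4.2, -0.5, 8.3]
grip_width: 0.0255
gripper_force: 40.1
```

Run:
```python
from h import *
st()
```

```text
14.0 q [ 0.798   0.22   -0.6122  2.141   0.0598  0.3297 -1.4028] p [ 0.558  -0.1657  0.2049] 
X [ 0.8774 -0.0084  0.4796] Y [-0.0086 -1.     -0.0017] Z [ 0.4796 -0.0027 -0.8775] F [-4.2457 -0.4904  8.3147] w 0.02549861594584284 40.07072389125824 M [0.1178 0.693  0.0673]
lean 28.662035639959875
```

Call:
play_rows(
  targets="1 0.003 0 -0.006 0;1 0.006 0 -0.012 0;1 0.009 0 -0.018 0;1 0.0115 0 -0.0228 0;1 0.0125 0 -0.0246 0;1 0.0125 0 -0.0246 0",
)

```text
clock: 14.5
tcp_pos: [0.5572, -0.1657, 0.2322]
orientation: [3.044, -0.014, 0.777]
contact_force: [0.9, 0.7, -1.2]
grip_width: 0.0254
gripper_force: 39.5
```

Run:
```python
from h import *
import cv2
st()
im=r.grab_frame("scene");s=cv2.cvtColor(im,cv2.COLOR_RGB2BGR)[140:250,180:360]
cv2.imwrite("pics/s2.png",cv2.convertScaleAbs(cv2.resize(s,None,fx=4,fy=4,interpolation=cv2.INTER_CUBIC),alpha=1.3))
```

```text
14.5 q [ 0.8424  0.1803 -0.6492  2.1123  0.0053  0.3956 -1.3559] p [ 0.5572 -0.1657  0.2322] 
X [ 0.8775 -0.0084  0.4795] Y [-0.0084 -1.     -0.0021] Z [ 0.4795 -0.0022 -0.8776] F [ 0.851   0.6724 -1.236 ] w 0.025409289758954456 39.54227149486542 M [0.0095 0.6477 0.0193]
lean 28.65107771914624
```

View pics/s2.png

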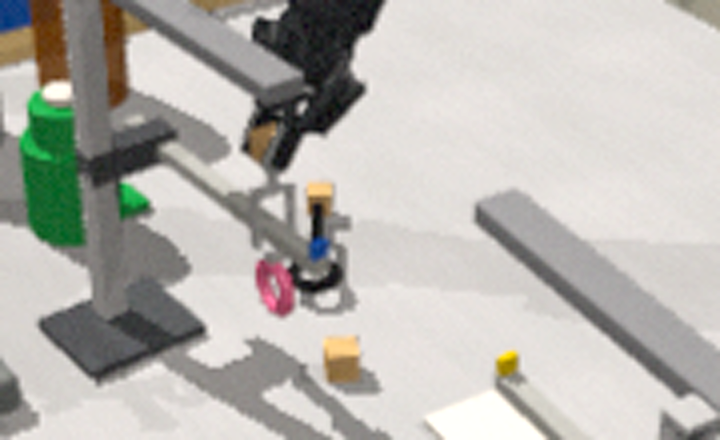

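The toy is held upright and clear: the hook crown has risen off the rail and the cube sits between the pads. Next I carry it over the blue stop.

Call:
play_rows(
  targets="1 -0.0035 -0.005 0.0015 0;1 -0.005 -0.025 0.001 0;1 -0.007 -0.045 0 0;1 -0.0085 -0.065 -0.001 0;1 -0.0094 -0.0856 -0.0013 0;1 -0.012 -0.105 -0.004 0;1 -0.016 -0.125 -0.007 0;1 -0.016 -0.125 -0.007 0",
)

```text
clock: 15.22
tcp_pos: [0.5394, -0.0355, 0.2297]
orientation: [-3.042, 0.004, -0.774]
contact_force: [0.1, 0.0, -1.1]
grip_width: 0.0252
gripper_force: 39.6
```

Run:
```python
from h import *
to((.5183,.07,.232))
```

```text
15.2167 q [ 0.5328  0.0874 -0.6189  2.2115  0.2313  0.3696 -1.84  ] p [ 0.5394 -0.0355  0.2297] 
X [ 0.8785 -0.0031  0.4778] Y [-0.0018 -1.     -0.0032] Z [ 0.4778  0.0019 -0.8785] F [ 0.1315  0.01   -1.0782] w 0.02517359153390277 39.636597633361816 M [0.002  0.6374 0.0186]
lean 28.54348479862001
move [-0.0178 -0.1055 -0.0119]
```

Call:
play_rows(
  targets="1 -0.003 -0.02 -0.002 0;1 -0.007 -0.04 -0.005 0;1 -0.010 -0.06 -0.007 0;1 -0.014 -0.08 -0.009 0;1 -0.0165 -0.095 -0.011 0;1 -0.0165 -0.095 -0.011 0;1 -0.0165 -0.095 -0.011 0",
)

```text
clock: 15.8
tcp_pos: [0.521, 0.0556, 0.2317]
orientation: [-3.044, 0.01, -0.774]
contact_force: [0.7, -1.0, -1.0]
grip_width: 0.0255
gripper_force: 39.8
```

Run:
```python
from h import *
import cv2
to((.5183,.07,.232))
for n,(a,b,c,d) in {"scene":(170,270,240,360),"top":(190,250,200,300)}.items():
    im=cv2.cvtColor(r.grab_frame(n),cv2.COLOR_RGB2BGR)
    cv2.imwrite(f"pics/{n}3.png",im)
    if n=="scene":
        s=cv2.resize(im[a:b,c:d],None,fx=6,fy=6,interpolation=cv2.INTER_CUBIC);cv2.imwrite("pics/s3c.png",cv2.convertScaleAbs(s,alpha=1.3))
```

```text
15.8 q [ 0.3322  0.0558 -0.6581  2.2373  0.463   0.4219 -2.2767] p [0.521  0.0556 0.2317] 
X [ 0.8785 -0.0064  0.4777] Y [-0.0058 -1.     -0.0027] Z [ 0.4777 -0.0004 -0.8785] F [ 0.7467 -0.985  -0.9761] w 0.025499080972706024 39.776135087013245 M [-0.026   0.5931 -0.0462]
lean 28.532993647372685
move [-0.0024 -0.0144 -0.0016]
```

View pics/s3c.png

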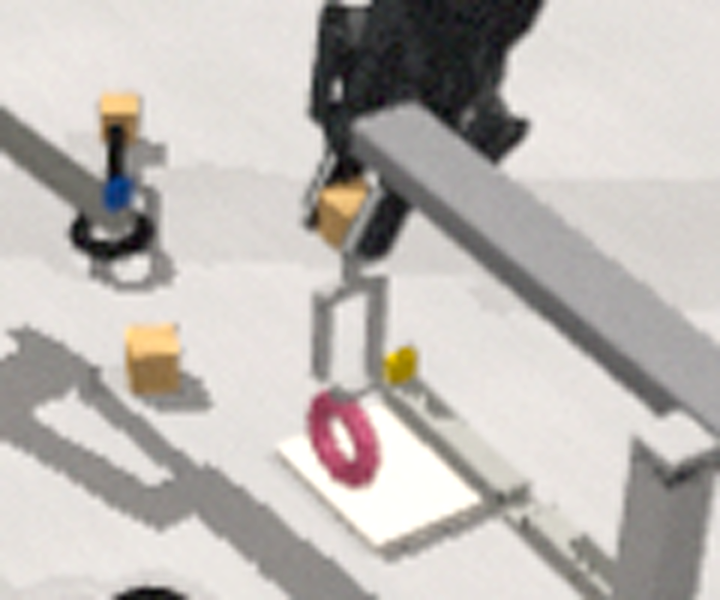

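Run:
```python
from h import *
S=lambda x,y:(240+(x+.5)/6-.5,170+(y+.5)/6-.5)
print("crown",atz("scene",*S(348,290),.205),"cube",atz("scene",*S(342,213),.247),"yel",atz("scene",*S(401,365),.183))
print("legs mid",atz("scene",*S(320,335),.18),atz("scene",*S(376,335),.18))
o=r.get_obs();M=R.from_rotvec(o["orientation"]).as_matrix();print("grasp pt",o["tcp_pos"]-.019*M[:,2])
```

```text
crown [0.5109 0.057  0.205 ] cube [0.5124 0.0511 0.247 ] yel [0.5073 0.0961 0.183 ]
legs mid [0.523  0.0523 0.18  ] [0.5001 0.0673 0.18  ]
grasp pt [0.5122 0.054  0.2483]
```

Scene crop: the hook is upright in the gap (crown ≈ (298,218) in scene pixels), in line with the yellow stop (307,231). Its position matches the gripper's to about 2 mm. I'll pass over the yellow stop.

Call:
play_rows(
  targets="1 -0.0025 -0.015 0.001 0;1 -0.003 -0.03 0.0015 0;1 -0.0034 -0.045 0.0016 0;1 -0.003 -0.06 0.002 0;1 -0.0022 -0.075 0.0025 0;1 -0.0014 -0.09 0.003 0;1 -0.0007 -0.1045 0.0033 0;1 -0.0007 -0.1045 0.0033 0",
)

```text
clock: 16.57
tcp_pos: [0.5238, 0.1615, 0.2294]
orientation: [-3.041, 0.011, -0.775]
contact_force: [0.5, 0.5, -0.1]
grip_width: 0.0253
gripper_force: 39.9
```

Run:
```python
from h import *
to((.5225,.16,.206))
```

```text
16.5667 q [ 0.1124  0.1321 -0.7174  2.176   0.7205  0.549  -2.7247] p [0.5238 0.1615 0.2294] 
X [ 0.878  -0.0076  0.4785] Y [-0.006  -1.     -0.0049] Z [ 0.4785  0.0015 -0.8781] F [ 0.5473  0.4929 -0.1441] w 0.02528413006038018 39.85930860042572 M [0.0363 0.622  0.0036]
lean 28.590467569558665
move [-0.0123  0.0016  0.0199]
```

Run:
```python
from sim import *
from h import r
np.set_printoptions(precision=3,suppress=True)
q0=r.get_obs()["joints"].copy()
# check on previous: from y=.0556 to .1615
qa=np.array([.3322,.0558,-.6581,2.2373,.463,.4219,-2.2767]);X,M=fk(qa,S,P);q=qa.copy()
for t in np.linspace(0,1,8)[1:]: q=row(q,X+(np.array([.5238,.1615,.2294])-X)*t,M,lam=.01)
print("pred",q,"true",q0)
X,M=fk(q0,S,P);q=q0.copy()
for x in([.5235,.162,.220],[.523,.162,.210],[.523,.162,.205],[.524,.175,.205],[.5245,.185,.205],[.525,.2,.205],[.525,.2,.198],[.526,.22,.205]):
    q=row(q,np.array(x),M,lam=.01);print(x,q,lean(q))
```

```text
pred [ 0.109  0.132 -0.715  2.175  0.72   0.553 -2.724] true [ 0.112  0.132 -0.717  2.176  0.72   0.549 -2.725]
[0.5235, 0.162, 0.22] [ 0.098  0.147 -0.709  2.187  0.762  0.539 -2.769] 28.59046756955864
[0.523, 0.162, 0.21] [ 0.083  0.163 -0.699  2.199  0.807  0.527 -2.817] 28.59046756955867
[0.523, 0.162, 0.205] [ 0.075  0.171 -0.693  2.204  0.83   0.521 -2.841] 28.59046756955867
[0.524, 0.175, 0.205] [ 0.048  0.184 -0.697  2.191  0.847  0.541 -2.876] 28.590467569558648
[0.5245, 0.185, 0.205] [ 0.028  0.193 -0.7    2.181  0.858  0.557 -2.903] 28.590467569558665
[0.525, 0.2, 0.205] [-0.002  0.208 -0.705  2.166  0.874  0.58  -2.939] 28.59046756955864
[0.525, 0.2, 0.198] [-0.026  0.217 -0.681  2.174  0.897  0.57  -2.958] 28.590367301442356
[0.526, 0.22, 0.205] [-0.082  0.221 -0.663  2.146  0.877  0.601 -2.958] 28.590302692173022
```

Call:
play_rows(
  targets="1 -0.004 0 0.004 0;1 -0.007 0 0.009 0;1 -0.0098 0 0.0145 0;1 -0.0108 0 0.017 0;1 -0.0115 0 0.0185 0;1 -0.0115 0 0.0185 0",
)

```text
clock: 17.07
tcp_pos: [0.5221, 0.1584, 0.207]
orientation: [-3.045, 0.015, -0.774]
contact_force: [-0.1, 0.1, -0.4]
grip_width: 0.0258
gripper_force: 39.8
```

Run:
```python
from h import *
to((.5227,.165,.2045))
```

```text
17.0667 q [ 0.0824  0.1643 -0.6939  2.2051  0.8164  0.5229 -2.8255] p [0.5221 0.1584 0.207 ] 
X [ 0.8785 -0.0095  0.4776] Y [-0.0095 -1.     -0.0024] Z [ 0.4776 -0.0024 -0.8786] F [-0.1336  0.0907 -0.4464] w 0.025763886363530747 39.84866380691528 M [0.0123 0.6011 0.0037]
lean 28.526695325939823
move [-0.0007 -0.0066  0.0025]
```

Call:
play_rows(
  targets="1 -0.0007 0 0.0013 0;1 -0.0007 0 0.0013 0;1 -0.0012 0 0.0022 0;1 -0.0012 0 0.0022 0",
)

```text
clock: 17.4
tcp_pos: [0.5221, 0.1594, 0.205]
orientation: [-3.044, 0.013, -0.775]
contact_force: [-0.3, -0.7, -1.1]
grip_width: 0.0254
gripper_force: 39.8
```

Call:
play_rows(
  targets="1 -0.0005 0 0.0009 0;1 -0.0005 0 0.0009 0;1 -0.001 0 0.0018 0;1 -0.001 0 0.0018 0",
)

```text
clock: 17.73
tcp_pos: [0.5229, 0.1597, 0.2049]
orientation: [3.043, -0.013, 0.78]
contact_force: [-9.4, -3.0, 14.8]
grip_width: 0.0255
gripper_force: 42.3
```

Call:
play_rows(
  targets="1 0.0006 0 -0.0011 0;1 0.0006 0 -0.0011 0;1 0.0007 -0.003 -0.0011 0;1 0.0008 -0.006 -0.001 0;1 0.0009 -0.009 -0.001 0;1 0.001 -0.012 -0.0009 0;1 0.001 -0.012 -0.0009 0",
)

```text
clock: 18.32
tcp_pos: [0.5234, 0.1715, 0.2049]
orientation: [-3.043, 0.014, -0.777]
contact_force: [1.0, -1.4, 5.5]
grip_width: 0.0256
gripper_force: 40.5
```

Run:
```python
from h import *
to((.5227,.2,.2045))
```

```text
18.3167 q [ 0.0463  0.1796 -0.6894  2.196   0.8467  0.5379 -2.875 ] p [0.5234 0.1715 0.2049] 
X [ 0.8775 -0.0086  0.4795] Y [-0.0084 -1.     -0.0026] Z [ 0.4795 -0.0018 -0.8775] F [ 1.0241 -1.3768  5.5267] w 0.025585299087388106 40.49838602542877 M [-0.5161 -0.1464 -0.218 ]
lean 28.65542274724472
move [-0.001  -0.0285 -0.    ]
```

Call:
play_rows(
  targets="1 0.0001 -0.0025 0.0001 0;1 0.0002 -0.005 0.0001 0;1 0.0003 -0.0075 0.0002 0;1 0.0004 -0.01 0.0003 0;1 0.0005 -0.0125 0.0003 0;1 0.0006 -0.015 0.0004 0;1 0.0007 -0.0175 0.0005 0;1 0.0008 -0.02 0.0005 0",
)

```text
clock: 18.98
tcp_pos: [0.5246, 0.1901, 0.2049]
orientation: [3.042, -0.016, 0.777]
contact_force: [0.4, -4.3, 7.3]
grip_width: 0.0254
gripper_force: 40.8
```

Call:
play_rows(
  targets="1 0.0001 -0.002 -0.0001 0;1 0.0002 -0.004 -0.0001 0",
)

```text
clock: 19.15
tcp_pos: [0.5244, 0.1946, 0.2048]
orientation: [3.043, -0.015, 0.776]
contact_force: [0.6, -3.0, 3.0]
grip_width: 0.0254
gripper_force: 40.3
```

Call:
play_rows(
  targets="1 0.0001 -0.0015 0.0001 0;1 0.0002 -0.003 0.0001 0;1 0.0002 -0.003 0.0001 0",
)

```text
clock: 19.4
tcp_pos: [0.5235, 0.1993, 0.2038]
orientation: [-3.043, 0.012, -0.773]
contact_force: [-0.4, -0.6, -1.3]
grip_width: 0.0254
gripper_force: 39.8
```

Call:
play_rows(
  targets="1 -0.001 -0.0005 0.0018 0;1 -0.0019 -0.0005 0.0035 0;1 -0.0022 -0.0005 0.0041 0;1 -0.0022 -0.0005 0.0041 0",
)

```text
clock: 19.73
tcp_pos: [0.5238, 0.1989, 0.1993]
orientation: [-3.044, 0.013, -0.774]
contact_force: [-0.1, 0.5, -1.4]
grip_width: 0.0254
gripper_force: 39.8
```

Run:
```python
from h import *
st()
```

```text
19.7333 q [-0.096   0.2003 -0.6024  2.1788  0.8646  0.5566 -2.941 ] p [0.5238 0.1989 0.1993] 
X [ 0.8785 -0.008   0.4777] Y [-0.0078 -1.     -0.0025] Z [ 0.4777 -0.0015 -0.8785] F [-0.0515  0.5234 -1.3834] w 0.025387273712772232 39.77641582489014 M [0.0391 0.5874 0.036 ]
lean 28.535089417630928
```

Call:
play_rows(
  targets="1 -0.0004 0 0.0008 0;1 -0.0007 0 0.0014 0;1 -0.0007 0 0.0014 0;1 -0.0007 0 0.0014 0",
)

```text
clock: 20.07
tcp_pos: [0.5242, 0.199, 0.1982]
orientation: [-3.044, 0.013, -0.775]
contact_force: [-0.4, -0.1, -1.5]
grip_width: 0.0254
gripper_force: 39.8
```

Call:
play_rows(
  targets="1 -0.0004 0 0.0007 0;1 -0.0004 0 0.0007 0;1 -0.0004 0 0.0007 0",
)

```text
clock: 20.32
tcp_pos: [0.5244, 0.1991, 0.1979]
orientation: [-3.043, 0.013, -0.777]
contact_force: [-1.8, -0.8, 3.3]
grip_width: 0.0252
gripper_force: 40.4
```

Call:
play_rows(
  targets="0.35 0 0 0 0;0.3 0 0 0 0;0.2 0 0 0 0;0 0 0 0 0;-0.2 0 0 0 0;-0.4 0 0 0 0;-0.4 0 0 0 0",
  squeeze=20,
)

```text
clock: 20.9
tcp_pos: [0.5241, 0.1989, 0.1973]
orientation: [-3.044, 0.013, -0.775]
contact_force: [-0.2, 0.2, 0.0]
grip_width: 0.0599
gripper_force: 0.0
```

Run:
```python
from h import *
import cv2
st()
im=r.grab_frame("wrist");im2=r.grab_frame("scene")
a=cv2.cvtColor(im,cv2.COLOR_RGB2BGR)[100:400]
b=cv2.resize(cv2.cvtColor(im2,cv2.COLOR_RGB2BGR)[190:290,270:400],None,fx=3,fy=3,interpolation=cv2.INTER_CUBIC)
b=cv2.convertScaleAbs(b,alpha=1.3)
o=np.zeros((600,560,3),np.uint8);o[:300]=a;o[300:,:390]=b;cv2.imwrite("pics/rel.png",o)
```

```text
20.9 q [-0.1237  0.1998 -0.5721  2.182   0.8651  0.5485 -2.9443] p [0.5241 0.1989 0.1973] 
X [ 0.8782 -0.0085  0.4782] Y [-0.0081 -1.     -0.0028] Z [ 0.4782 -0.0014 -0.8782] F [-0.2023  0.2395  0.0368] w 0.05992558818007028 0.0 M [-0.0214  0.5198  0.0152]
lean 28.5697013374042
```

View pics/rel.png

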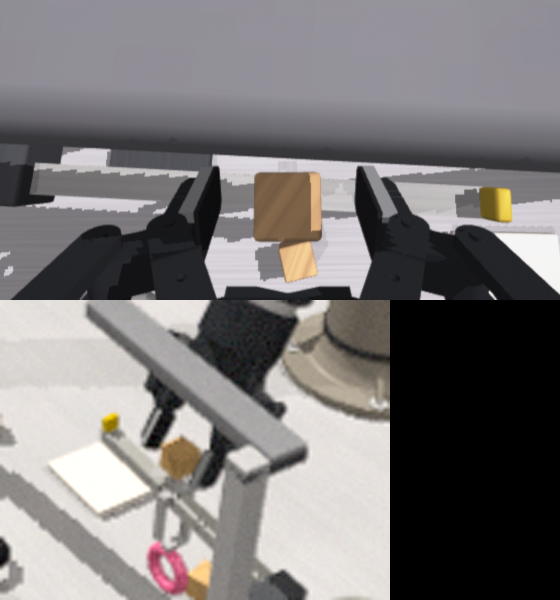

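Released: the cube stands clear between the open pads at (287,207), and the toy hangs upright in the notch. I'll retreat straight back along the tool axis.

Call:
play_rows(
  targets="-0.4 0 0 -0.015 0;-0.4 0 0 -0.03 0;-0.4 0 0 -0.045 0;-0.4 0 0 -0.06 0;-0.4 0 0 -0.075 0;-0.4 0 0 -0.09 0;-0.4 0 0 -0.11 0;-0.4 0 0 -0.13 0",
)

```text
clock: 21.67
tcp_pos: [0.4612, 0.199, 0.312]
orientation: [-3.044, 0.013, -0.774]
contact_force: [0.1, 0.1, -0.1]
grip_width: 0.0596
gripper_force: 0.0
```

Run:
```python
from h import *
st()
```

```text
21.6667 q [-0.0562 -0.0752 -0.6404  2.1392  0.4185  0.7178 -2.5529] p [0.4612 0.199  0.312 ] 
X [ 0.8785 -0.0081  0.4776] Y [-0.0079 -1.     -0.0026] Z [ 0.4776 -0.0015 -0.8786] F [ 0.1484  0.1295 -0.1253] w 0.05962107435460405 0.0 M [0.0591 0.4505 0.0008]
lean 28.52968412314423
```

Call:
play_rows(
  targets="-0.4 0 0 -0.02 0;-0.4 0 0 -0.02 0;-0.4 0 0 -0.02 0;-0.4 0 0 -0.02 0;-0.4 0 0 -0.02 0;-0.4 0 0 -0.02 0;-0.4 0 0 -0.02 0;-0.4 0 0 -0.02 0",
)

```text
clock: 22.33
tcp_pos: [0.4524, 0.199, 0.3284]
orientation: [-3.044, 0.013, -0.773]
contact_force: [-0.8, -0.1, -0.6]
grip_width: 0.0602
gripper_force: 0.0
```

Run:
```python
from h import *
def pink():
    a=r.grab_frame("scene").astype(int)[180:330,230:420]
    m=(a[...,0]>130)&(a[...,1]<110)&(a[...,2]>80)&(a[...,2]<a[...,0]);v,u=np.nonzero(m);return m.sum(),u.mean()+230,v.mean()+180
x=[pink() for _ in range(6)];print(x[0],x[3],x[5]); n,u,v=x[5]
print(atz("scene",u,v,.168-.092))
print(r.hand_in())
```

```text
(np.int64(100), np.float64(325.26), np.float64(279.14)) (np.int64(99), np.float64(325.19191919191917), np.float64(279.020202020202)) (np.int64(97), np.float64(325.16494845360825), np.float64(278.8453608247423))
[0.5106 0.1973 0.076 ]
the job is handed in; nothing more can be done
None
```

The job is handed in at about 23 s: the pink toy hangs upright in the play rail's notch, still to within a fraction of a pixel over six frames, and the gripper is clear. The bystanders were not knowingly touched, though I took no final picture of them.

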